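Stir the drying ceramic beads

ROBOT

A 7-joint arm with a two-finger parallel gripper is mounted at the origin on the work surface. World frame = base frame: x ahead of the robot, y to its left, z up, the work surface at z = 0. Lengths are in m, angles in degrees, forces in N, time in s.
With the tool pointing down it reaches from about 0.425 to 0.875 m from the base axis. Payload 4.7 kg.
Tool frame: the origin (TCP) lies midway between the tips of the shut fingers; the grasp point (between the pads) lies 19 mm behind it; z points along the fingers, y is the line along which they close (so a half turn about z gives the same grasp; the last joint's range is limited). The gripper opens to 87 mm and grips with 3 to 60 N. Pads are 19 mm wide; open, the fingers measure 117 mm over their backs; the gripper's body (75 mm by 190 mm) begins 51 mm behind the grasp point.
Start: joints at [74.49, 18.392, -4.016, 83.108, 1.295, 78.541, -3.26], TCP at [0.183, -0.624, 0.223] pointing down, gripper open.
Joint ranges: [-163.93, 163.93], [-17.29, 119.83], [-79.2, 71.16], [3.27, 140.29], [-89.18, 269.18], [5.43, 117.66], [-154.24, 154.24]. Speed limits (degrees/s): [147.25, 147.25, 180, 180, 180, 180, 180].

INTERFACE

Orientations are given as [roll, pitch, yaw] about the fixed x, y, z axes, in that order (R = Rz(yaw) Ry(pitch) Rx(roll)).
In Python, from cell import env gives the robot as it stands. The module is installed in compiled form; this text tells all that it offers.
- The arm moves only by the tool send_rows, never from a script. Its argument "series" is a list of rows, each an object with "travel": the shift along the tool's x, y, z in cm, a list of three; "dr": the turn, a rotation vector about the tool's x, y, z in degrees, a list of three; "claw": the finger opening in cm, from 0 to 8.7. In form: [{"travel": [tx, ty, tz], "dr": [wx, wy, wz], "claw": claw}, ...]. A call has 1 to 12 rows; each row is the pose to reach, as a shift and turn from the pose commanded when the call began, along the tool's axes at that moment; what a row does not reach only later rows make up. A row lasts 1/12 s, in which the tool goes at most 41.7 mm and 7.16 degrees, less where a joint would pass 70% of its speed; a pose out of reach is approached as far as the arm can. A call with a gripper value outside its range is refused whole. The fingers move at their own pace and stop on an object; "grip_force" is the grip in N (left out, the last holds). Time passes only in rows, so rows that repeat a pose let the fingers close. It gives the time, the measured TCP pose, the force and the opening at its end, in the units of the state.
- env.get_obs(): the state, without advancing time (a new reading comes with each control period).
- env.read_camera(name): name is "scene" or "top"; returns the picture (384x512x3 uint8, blue, green, red); there is no depth.
- env.calibration(name): a dict with "fx", "fy", "cx", "cy" (pixels), "cam_to_world" (4x4, takes a point from camera to world coordinates). Camera axes: x right, y down, z forward; pixel columns grow to the right and rows downward; lengths in m; the calibration is good to about 2 mm. A picture is of the moment at which its call begins. calibration takes no time and is no camera call.
- env.sign_off(): hands the job in, once; it reports no verdict.
The state is a dict: "time_s": time; "qpos": joint angles; "joint_velocities": joint speeds; "effort": joint torques, N m; "tool_pos": TCP position; "tool_rot": TCP orientation; "force": force on the tool from outside, world axes, zero at the start; "wrist_torque": the same for the moment, N m; "grip_width": finger opening in m.
Only numpy, scipy, OpenCV 4.12 (cv2) and the standard library are available. Lean on these libraries where they do the work, as an engineer would, in place of code of your own. Each camera call takes 0.05 s, during which the arm holds its last target. There are 200 camera calls.

TASK

The washed ceramic beads in the steel bowl need a stir so that they dry evenly: take the red-handled stirring rod out of the stand, put its tip down among the beads, close to the bottom of the bowl, and go round a few full turns, either way, wide enough to push the beads about and shift the orange one clearly from its place. Keep the orange bead in the bowl, then hang the rod back upright in its empty hole in the stand, down on its disc, and let go.

Things in the scene. Friction and masses are not known exactly. Their poses are not given: they have to be found in the camera images.
- stirrer: Red-handled rod hanging upright in a stand hole. Origin at the lower tip, z up the rod. Wooden shaft 18 mm thick, z 0 to 90 mm; red guard disc 62 mm across at z 90 to 95, a red cone under it (18 mm wide at z 72, 36 at 90) centres it in a hole; handle 20 mm thick, z 95 to 150. 0.08 to 0.17 kg. A like brush, handle blue, hangs in the other hole, its top 170 mm above the bench: not wanted.
- bowl: Steel bowl fixed to the bench, 55 mm high, 164 across the rim, wall 4. Origin under its centre, z up, x away from the robot. Inner floor at z 5, flat to 53 mm radius, the wall flaring out from there. In it stand four white beads and an orange one, cylinders 20 mm across, 18 high, 13 g, in a ring of 27 mm radius with the middle free. A like blue bowl of dark cores is not wanted.
- stand: Aluminium tool stand with grey base, fixed to the bench. Origin under its centre, z up. Top plate 80 (x) by 260 (y) mm, upper face at z 110, 12 thick, with two round 40 mm through holes at x 0, y +60 and y -60. A tool hangs with its disc on the plate, the rod's tip then at z 20; base's upper face at z 12, open between.
- bead_orange: The orange indicator bead among the white ones in the steel bowl: cylinder 20 mm across, 18 mm high, origin at its centre.
Things that resemble listed ones, but are neither listed nor needed, are in the scene too. Of the things that look like the stirrer, the largest one is meant. Several things have the shape of the bowl; the one meant has the colours described above.

How it is judged (in metres and radians):
On the way, in this order (a step that is already met when the one before it is completed fails the run):
1. The rod's tip is down among the beads in the far part of the steel bowl (x of stirrer in the frame of bowl above 0.014 m and y of stirrer in the frame of bowl between -0.014 and 0.014 m and z of stirrer in the frame of bowl between 0 and 0.026 m and horizontal distance between stirrer and bowl below 0.06 m).
2. it goes round one side (((y of stirrer in the frame of bowl above 0.014 m and x of stirrer in the frame of bowl between -0.014 and 0.014 m and z of stirrer in the frame of bowl between 0 and 0.026 m and horizontal distance between stirrer and bowl below 0.06 m) or (y of stirrer in the frame of bowl below -0.014 m and x of stirrer in the frame of bowl between -0.014 and 0.014 m and z of stirrer in the frame of bowl between 0 and 0.026 m and horizontal distance between stirrer and bowl below 0.06 m))).
3. round to the near part (x of stirrer in the frame of bowl below -0.014 m and y of stirrer in the frame of bowl between -0.014 and 0.014 m and z of stirrer in the frame of bowl between 0 and 0.026 m and horizontal distance between stirrer and bowl below 0.06 m).
4. round a side again (((y of stirrer in the frame of bowl above 0.014 m and x of stirrer in the frame of bowl between -0.014 and 0.014 m and z of stirrer in the frame of bowl between 0 and 0.026 m and horizontal distance between stirrer and bowl below 0.06 m) or (y of stirrer in the frame of bowl below -0.014 m and x of stirrer in the frame of bowl between -0.014 and 0.014 m and z of stirrer in the frame of bowl between 0 and 0.026 m and horizontal distance between stirrer and bowl below 0.06 m))).
5. a second turn: far part (all of step 1).
6. a side (((y of stirrer in the frame of bowl above 0.014 m and x of stirrer in the frame of bowl between -0.014 and 0.014 m and z of stirrer in the frame of bowl between 0 and 0.026 m and horizontal distance between stirrer and bowl below 0.06 m) or (y of stirrer in the frame of bowl below -0.014 m and x of stirrer in the frame of bowl between -0.014 and 0.014 m and z of stirrer in the frame of bowl between 0 and 0.026 m and horizontal distance between stirrer and bowl below 0.06 m))).
7. near part (all of step 3).
8. and a side, by when the orange bead has been shifted by more than 10 mm (((y of stirrer in the frame of bowl above 0.014 m and x of stirrer in the frame of bowl between -0.014 and 0.014 m and z of stirrer in the frame of bowl between 0 and 0.026 m and horizontal distance between stirrer and bowl below 0.06 m and distance of bead_orange from where it was at the start of the episode above 0.01 m) or (y of stirrer in the frame of bowl below -0.014 m and x of stirrer in the frame of bowl between -0.014 and 0.014 m and z of stirrer in the frame of bowl between 0 and 0.026 m and horizontal distance between stirrer and bowl below 0.06 m and distance of bead_orange from where it was at the start of the episode above 0.01 m))).
At the end, for the whole second after the job is handed in: The stirring rod hangs still and upright (within about 10 degrees) in a hole of the stand, its tip within 18 mm of the hole's axis in the stand's x and in its y, and within 10 mm of its hanging height; the orange bead is in the steel bowl (x of stirrer in the frame of stand between -0.018 and 0.018 m and z of stirrer in the frame of stand between 0.01 and 0.03 m and (y of stirrer in the frame of stand between 0.042 and 0.078 m or y of stirrer in the frame of stand between -0.078 and -0.042 m) and angle between stirrer's own z axis and vertical below 0.17 rad and linear speed of stirrer below 0.03 m/s and horizontal distance between bead_orange and bowl below 0.08 m and z of bead_orange in the frame of bowl between 0 and 0.055 m); the robot touches nothing.
It also fails if it takes over 72 s, if anything falls off the work surface, if the arm or the gripper's body presses on something with over 40 N, if the wrist force passes 120 N, or if a joint passes its speed limit or range.

## Working session

There is one attempt and no reset: what is moved stays moved. The work goes in short steps, Python scripts to look and compute and a tool call to move; the robot and the scene stay as the last step left them, time stands still between calls to the robot, and variables do not carry over. Pictures are saved under pics/ and viewed, on a budget of 10 in all, crops included, one or two more only if the job needs it, and the job is handed in when it is done.

Besides the shell and the picture viewer there is one more tool, called after "Emit:" as a command line: name --argument value ..., lists and objects as JSON in quotes. send_rows: Moves the arm, as the interface text tells. Its arguments: {"type":"object","properties":{"series":{"type":"array"},"grip_force":{"type":"number"}},"required":["series"]}

```bash
mkdir -p pics; python3 - <<'E'
from cell import env
import cv2,numpy as np
for n in("scene","top"):
    im=env.read_camera(n); cv2.imwrite(f"pics/{n}0.png",im)
    c=env.calibration(n); print(n,c["fx"],c["cx"],c["cy"]); print(np.round(c["cam_to_world"],3))
o=env.get_obs(); print(o["tool_pos"],o["tool_rot"],o["time_s"])
E
```

```text
scene 405.31353875899254 253.51442220590582 190.22186191743054
[[-0.146  0.826 -0.544  1.006]
 [ 0.989  0.121 -0.082  0.175]
 [-0.002 -0.551 -0.835  0.888]
 [ 0.     0.     0.     1.   ]]
top 397.9746103070357 250.2464369635001 194.46388352812332
[[-0.019 -0.989  0.145  0.304]
 [-1.     0.02   0.008  0.066]
 [-0.01  -0.145 -0.989  1.079]
 [ 0.     0.     0.     1.   ]]
[ 0.18244421 -0.62334838  0.2215831 ] [-1.79902043e+02  5.76118133e-03  1.63186345e+01] 0.1
```

View pics/scene0.png

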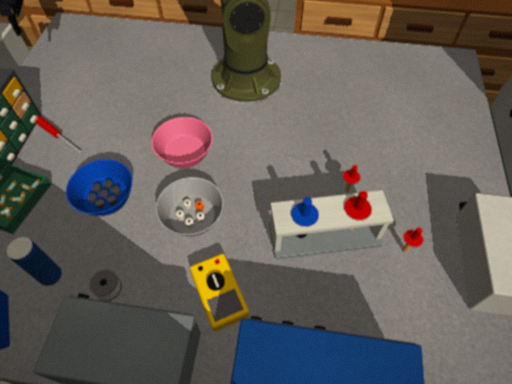

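View pics/top0.png

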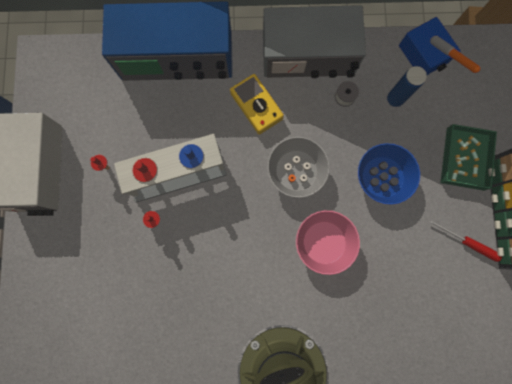

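The scene view shows the stand with a blue tool at (305,212) and a red one at (358,205). The top view has them at (191,155) and (145,170).

Red items that could be taken for the stirrer (scene px / top px):
- the stand tool (358,205) / (145,170)
- two smaller ones beside the stand, (351,175) / (151,219) and (414,237) / (98,162)
- a screwdriver (48,127) / (480,248)

I choose the one on the stand, as the largest. Bowls: steel (190,206) / (299,167), with the blue and pink ones rejected.

```bash
cat > h.py <<'E'
import cv2,numpy as np
from cell import env
def ray(n,p):
    c=env.calibration(n);T=np.array(c["cam_to_world"])
    d=T[:3,:3]@np.array([(p[0]-c["cx"])/c["fx"],(p[1]-c["cy"])/c["fy"],1]);return T[:3,3],d/np.linalg.norm(d)
def onz(n,p,z):
    o,d=ray(n,p);return o+d*(z-o[2])/d[2]
def tri(ps,pt):
    o1,d1=ray("scene",ps);o2,d2=ray("top",pt)
    s=np.linalg.lstsq(np.c_[d1,-d2],o2-o1,rcond=None)[0]
    a,b=o1+s[0]*d1,o2+s[1]*d2;return (a+b)/2,np.linalg.norm(a-b)
def blobs(im,lo,hi,mn=20):
    h=cv2.cvtColor(im,cv2.COLOR_BGR2HSV);m=cv2.inRange(h,lo,hi)
    if lo[0]==0:m|=cv2.inRange(h,(175,lo[1],lo[2]),(180,255,255))
    return [c for c in cv2.findContours(m,cv2.RETR_EXTERNAL,cv2.CHAIN_APPROX_NONE)[0] if cv2.contourArea(c)>mn]
E
python3 - <<'E'
from h import *
I={n:cv2.imread(f"pics/{n}0.png") for n in("scene","top")}
for n in I:
    for nm,lo,hi in(("red",(0,150,80),(5,255,255)),("orange",(6,150,120),(18,255,255)),("blue",(105,150,80),(125,255,255))):
        for c in blobs(I[n],lo,hi,8):
            a=cv2.contourArea(c)
            if a<1500:
                print(n,nm,a,np.round(c.reshape(-1,2).mean(0),1),cv2.boundingRect(c))
    h=cv2.cvtColor(I[n],cv2.COLOR_BGR2HSV)
    print(n,"hsv plate/steel/table",h[tuple({"scene":(215,335),"top":(165,168)}[n])],h[tuple({"scene":(222,170),"top":(155,280)}[n])],h[tuple({"scene":(120,330),"top":(300,150)}[n])])
a=cv2.resize(I["scene"][160:260,260:430],None,fx=4,fy=4,interpolation=2)[:,:680]
b=cv2.resize(I["top"][120:240,85:335],None,fx=2.72,fy=2.72,interpolation=2)
a=cv2.resize(I["scene"][160:260,150:430],(680,243),interpolation=2)
cv2.imwrite("pics/crop1.png",np.vstack([a,b]))
E
```

```text
scene red 254.5 [413.7 237.1] (404, 228, 19, 19)
scene red 511.0 [358.4 205.6] (344, 191, 28, 29)
scene red 198.0 [351.8 174.9] (343, 165, 18, 20)
scene red 198.5 [ 47.6 126.3] (36, 115, 25, 23)
scene orange 14.5 [216.8 261.2] (215, 259, 5, 5)
scene orange 10.0 [406.9 247.2] (404, 244, 7, 7)
scene orange 48.0 [199.  205.5] (195, 201, 8, 10)
scene orange 150.0 [ 20.3 104. ] (13, 93, 16, 24)
scene orange 17.5 [296.6  26.4] (295, 22, 4, 10)
scene orange 146.0 [27.9 29.5] (19, 16, 17, 29)
scene orange 17.0 [297.4  17.3] (295, 14, 5, 7)
scene orange 144.5 [38.8 22. ] (30, 14, 20, 21)
scene orange 188.0 [385.   21.5] (378, 5, 15, 34)
scene orange 55.5 [370.7   0.7] (350, 0, 42, 4)
scene orange 16.0 [217.2   1.7] (214, 0, 7, 6)
scene orange 1469.0 [121.9   7.6] (56, 0, 131, 21)
scene orange 81.5 [31.3  3. ] (24, 0, 16, 7)
scene blue 454.0 [304.1 211.2] (292, 197, 26, 29)
scene hsv plate/steel/table [ 23  36 203] [10 29 80] [ 18  20 130]
top red 274.0 [481.5 248.6] (463, 237, 38, 24)
top red 180.0 [151.  218.9] (143, 211, 17, 17)
top red 374.5 [144.3 169.4] (133, 159, 23, 23)
top red 164.0 [ 98.4 162.1] (91, 155, 16, 15)
top orange 25.0 [291.5 177.6] (289, 175, 6, 7)
top orange 14.0 [262. 122.] (260, 120, 5, 5)
top orange 10.0 [476.5  68. ] (475, 66, 4, 5)
top blue 222.5 [190.6 155.3] (180, 145, 22, 22)
top blue 10.0 [373.6 148.9] (363, 144, 23, 15)
top blue 966.5 [433.9  41.7] (408, 18, 51, 49)
top hsv plate/steel/table [ 20  31 174] [24 17 77] [ 19  16 124]
```

View pics/crop1.png

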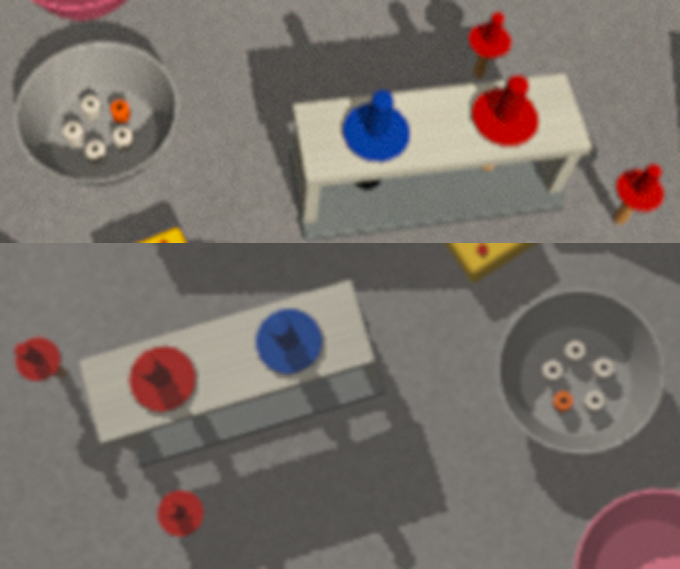

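The crop shows the red stirrer on the stand's +y side and clearly larger than the two loose ones. It also shows the plate corners, the steel rim and the orange bead. I'll triangulate these.

```bash
python3 - <<'E'
from h import *
S=lambda x,y:(150+x*280/680,160+y*100/243)
T=lambda x,y:(85+x/2.72,120+(y-243)/2.72)
def show(k,s,t): 
    p,e=tri(S(*s),T(*t));print(k,np.round(p,3),"gap",round(e,4));return p
sc=[(294,104),(565,74),(591,148),(303,181)]; tc=[(374,361),(99,442),(80,360),(350,281)]
P=[show("corner",a,b) for a,b in zip(sc,tc)]
P=np.array(P);print("plate c",P.mean(0).round(4),"sides",[round(float(np.linalg.norm(P[i]-P[i-1])),3) for i in range(4)])
d=(P[1]-P[0]+P[2]-P[3]);print("yaw of +y axis rel world y",np.degrees(np.arctan2(-d[0],d[1])))
Z=P[:,2].mean()
c=P.mean(0);u=d/np.linalg.norm(d);print("holes",(c+.06*u).round(4),(c-.06*u).round(4))
show("disc",(505,118),(163,380)); print("disc rays z.115",onz("scene",S(505,118),.115).round(4),onz("top",T(163,380),.115).round(4))
show("handle top",(517,85),(152,370))
show("blue disc",(377,133),(290,342)); 
show("rim",(96,112),(581,371));print(onz("scene",S(96,112),.055).round(4),onz("top",T(581,371),.055).round(4))
show("orange",(121,108),(563,401));print(onz("top",(291.5,177.6),.02).round(4))
pb=[(90,104),(121,108),(122,136),(95,149),(73,131)];pt=[(594,401),(563,401),(552,370),(575,350),(604,367)]
print("ring mean z.023",np.mean([onz("scene",S(*p),.023) for p in pb],0).round(4),np.mean([onz("top",T(*p),.023) for p in pt],0).round(4))
E
```

```text
corner [0.526 0.142 0.108] gap 0.0016
corner [0.456 0.392 0.108] gap 0.0005
corner [0.533 0.413 0.107] gap 0.0017
corner [0.603 0.161 0.107] gap 0.0026
plate c [0.5294 0.2771 0.1076] sides [0.08, 0.26, 0.08, 0.261]
yaw of +y axis rel world y 15.59630652316241
holes [0.5132 0.3349 0.1077] [0.5455 0.2193 0.1075]
disc [0.512 0.336 0.107] gap 0.0017
disc rays z.115 [0.517  0.3352 0.115 ] [0.5107 0.3328 0.115 ]
handle top [0.51  0.333 0.159] gap 0.0057
blue disc [0.545 0.22  0.107] gap 0.003
rim [ 0.526 -0.055  0.046] gap 0.0012
[ 0.5305 -0.0522  0.055 ] [ 0.524  -0.0547  0.055 ]
orange [ 0.501 -0.039  0.019] gap 0.0024
[ 0.5028 -0.0386  0.02  ]
ring mean z.023 [ 0.5272 -0.053   0.023 ] [ 0.5241 -0.0549  0.023 ]
```

Two views agree:
- The plate is 0.080 x 0.260 m at z ≈ 0.108 (text 0.110).
- The stirrer is at about (0.513, 0.335), with its handle top at about 0.16 to 0.17.
- The bowl is at about (0.526, -0.054).

I'll go out via a waypoint and turn to yaw 90.

Emit:
send_rows --series '[{"travel": [38.1, -17.4, -4], "dr": [0, 0, -73.7], "claw": 6}, {"travel": [38.1, -17.4, -4], "dr": [0, 0, -73.7], "claw": 6}, {"travel": [38.1, -17.4, -4], "dr": [0, 0, -73.7], "claw": 6}, {"travel": [38.1, -17.4, -4], "dr": [0, 0, -73.7], "claw": 6}, {"travel": [38.1, -17.4, -4], "dr": [0, 0, -73.7], "claw": 6}, {"travel": [38.1, -17.4, -4], "dr": [0, 0, -73.7], "claw": 6}, {"travel": [38.1, -17.4, -4], "dr": [0, 0, -73.7], "claw": 6}, {"travel": [38.1, -17.4, -4], "dr": [0, 0, -73.7], "claw": 6}, {"travel": [38.1, -17.4, -4], "dr": [0, 0, -73.7], "claw": 6}, {"travel": [38.1, -17.4, -4], "dr": [0, 0, -73.7], "claw": 6}, {"travel": [38.1, -17.4, -4], "dr": [0, 0, -73.7], "claw": 6}, {"travel": [38.1, -17.4, -4], "dr": [0, 0, -73.7], "claw": 6}]'

```text
time_s: 1.1
tool_pos: [0.5023, -0.3457, 0.2625]
tool_rot: [179.9, -0.1, 90.5]
force: [-0.9, -0.8, -0.3]
grip_width: 0.0605
```

Emit:
send_rows --series '[{"travel": [40, 0.5, 0], "dr": [0, 0, 0], "claw": 6}, {"travel": [40, 0.5, 0], "dr": [0, 0, 0], "claw": 6}, {"travel": [40, 0.5, 0], "dr": [0, 0, 0], "claw": 6}, {"travel": [40, 0.5, 0], "dr": [0, 0, 0], "claw": 6}, {"travel": [40, 0.5, 0], "dr": [0, 0, 0], "claw": 6}, {"travel": [40, 0.5, 0], "dr": [0, 0, 0], "claw": 6}, {"travel": [40, 0.5, 0], "dr": [0, 0, 0], "claw": 6}, {"travel": [40, 0.5, 0], "dr": [0, 0, 0], "claw": 6}, {"travel": [68, 1, 0], "dr": [0, 0, 0], "claw": 6}, {"travel": [68, 1, 0], "dr": [0, 0, 0], "claw": 6}, {"travel": [68, 1, 0], "dr": [0, 0, 0], "claw": 6}, {"travel": [68, 1, 0], "dr": [0, 0, 0], "claw": 6}]'

```text
time_s: 2.1
tool_pos: [0.5061, 0.1496, 0.2624]
tool_rot: [180.0, 0.1, 89.7]
force: [0.7, -1.2, 0.0]
grip_width: 0.0596
```

Emit:
send_rows --series '[{"travel": [20, 0.5, 0], "dr": [0, 0, 0], "claw": 6}, {"travel": [20, 0.5, 0], "dr": [0, 0, 0], "claw": 6}, {"travel": [20, 0.5, 0], "dr": [0, 0, 0], "claw": 6}, {"travel": [20, 0.5, 0], "dr": [0, 0, 0], "claw": 6}, {"travel": [20, 0.5, 0], "dr": [0, 0, 0], "claw": 6}, {"travel": [20, 0.5, 0], "dr": [0, 0, 0], "claw": 6}]'

```text
time_s: 2.6
tool_pos: [0.5083, 0.3567, 0.2612]
tool_rot: [-179.8, -0.2, 90.4]
force: [-1.7, -1.6, 0.2]
grip_width: 0.0596
```

Emit:
send_rows --series '[{"travel": [-2.1, 0.4, 0], "dr": [0, 0, 0], "claw": 6}, {"travel": [-2.1, 0.4, 3], "dr": [0, 0, 0], "claw": 6}, {"travel": [-2.1, 0.4, 6.5], "dr": [0, 0, 0], "claw": 6}, {"travel": [-2.1, 0.4, 6.5], "dr": [0, 0, 0], "claw": 6}, {"travel": [-2.1, 0.4, 6.5], "dr": [0, 0, 0], "claw": 6}]'

```text
time_s: 3.02
tool_pos: [0.515, 0.3263, 0.1957]
tool_rot: [-179.8, 0.2, 89.8]
force: [-0.2, -1.0, 0.5]
grip_width: 0.06
```

```bash
python3 - <<'E'
from h import *
a=env.read_camera("scene");b=env.read_camera("top")
cv2.imwrite("pics/c2.png",np.hstack([cv2.resize(a[110:270,260:440],(400,356),interpolation=2),cv2.resize(b[110:270,80:260],(400,356),interpolation=2)]))
print(env.get_obs()["tool_pos"])
for n,z in(("scene",.17),("top",.17)):
    c=env.calibration(n);T=np.linalg.inv(np.array(c["cam_to_world"]))
    for w in([.513,.335,.17],[.513,.335,.115],list(env.get_obs()["tool_pos"])):
        p=T@np.r_[w,1];print(n,w,c["fx"]*p[0]/p[2]+c["cx"],c["fy"]*p[1]/p[2]+c["cy"])
E
```

```text
[0.51613048 0.32893647 0.19912681]
scene [0.513, 0.335, 0.17] 363.43838934254876 193.56289835362756
scene [0.513, 0.335, 0.115] 357.8829717318739 207.01976761033131
scene [np.float64(0.51613047545081), np.float64(0.3289364679482516), np.float64(0.1991268120421192)] 363.63821284761553 186.73357618636604
top [0.513, 0.335, 0.17] 137.62694491758344 164.63582502643501
top [0.513, 0.335, 0.115] 144.072297893194 169.4888423006255
top [np.float64(0.51613047545081), np.float64(0.3289364679482516), np.float64(0.1991268120421192)] 136.59533846052494 160.42586759062968
```

View pics/c2.png

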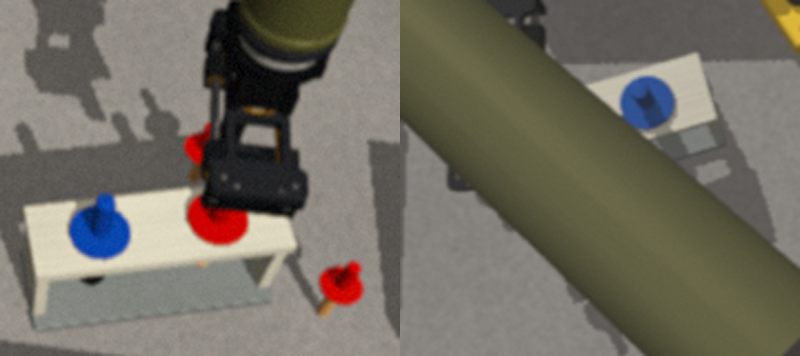

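The view shows the gripper above the red rod (scene crop 218,215), about 5 mm off in y. I'll correct this, descend and grasp.

Emit:
send_rows --series '[{"travel": [0.5, -0.2, 0], "dr": [0, 0, 0], "claw": 6}, {"travel": [0.5, -0.2, 2], "dr": [0, 0, 0], "claw": 6}, {"travel": [0.5, -0.2, 4], "dr": [0, 0, 0], "claw": 6}, {"travel": [0.5, -0.2, 6], "dr": [0, 0, 0], "claw": 6}, {"travel": [0.5, -0.2, 7], "dr": [0, 0, 0], "claw": 6}, {"travel": [0.5, -0.2, 7], "dr": [0, 0, 0], "claw": 6}, {"travel": [0.5, -0.2, 7], "dr": [0, 0, 0], "claw": 6}]'

```text
time_s: 3.7
tool_pos: [0.5134, 0.3348, 0.1285]
tool_rot: [180.0, -0.0, 90.0]
force: [0.1, -1.0, 0.2]
grip_width: 0.0596
```

Emit:
send_rows --series '[{"travel": [0, 0, 0], "dr": [0, 0, 0], "claw": 1}, {"travel": [0, 0, 0], "dr": [0, 0, 0], "claw": 1}, {"travel": [0, 0, 0], "dr": [0, 0, 0], "claw": 1}, {"travel": [0, 0, 0], "dr": [0, 0, 0], "claw": 1}, {"travel": [0, 0, 0], "dr": [0, 0, 0], "claw": 1}, {"travel": [0, 0, 0], "dr": [0, 0, 0], "claw": 1}, {"travel": [0, 0, 0], "dr": [0, 0, 0], "claw": 1}, {"travel": [0, 0, 0], "dr": [0, 0, 0], "claw": 1}]' --grip_force 50

```text
time_s: 4.37
tool_pos: [0.5132, 0.3341, 0.1276]
tool_rot: [180.0, 0.0, 90.0]
force: [0.3, 0.4, -0.5]
grip_width: 0.0187
```

Emit:
send_rows --series '[{"travel": [0, 0, -2], "dr": [0, 0, 0], "claw": 1}, {"travel": [0, 0, -4], "dr": [0, 0, 0], "claw": 1}, {"travel": [0, 0, -6], "dr": [0, 0, 0], "claw": 1}, {"travel": [0, 0, -8], "dr": [0, 0, 0], "claw": 1}, {"travel": [0, 0, -10], "dr": [0, 0, 0], "claw": 1}, {"travel": [0, 0, -12], "dr": [0, 0, 0], "claw": 1}, {"travel": [0, 0, -14], "dr": [0, 0, 0], "claw": 1}, {"travel": [0, 0, -14], "dr": [0, 0, 0], "claw": 1}, {"travel": [0, 0, -14], "dr": [0, 0, 0], "claw": 1}]'

```text
time_s: 5.12
tool_pos: [0.5133, 0.3345, 0.2679]
tool_rot: [179.9, -0.0, 90.0]
force: [0.2, 0.4, -2.6]
grip_width: 0.019
```

```bash
python3 - <<'E'
from h import *
a=env.read_camera("scene");b=env.read_camera("top")
cv2.imwrite("pics/c3.png",cv2.resize(a[60:280,220:460],(720,600),interpolation=2)[:600])
o=env.get_obs();print(o["tool_pos"],o["force"],o["grip_width"])
E
```

```text
[0.5126331  0.33358369 0.26595385] [-0.00478408  0.94105709 -1.27380977] 0.019216502331597152
```

View pics/c3.png

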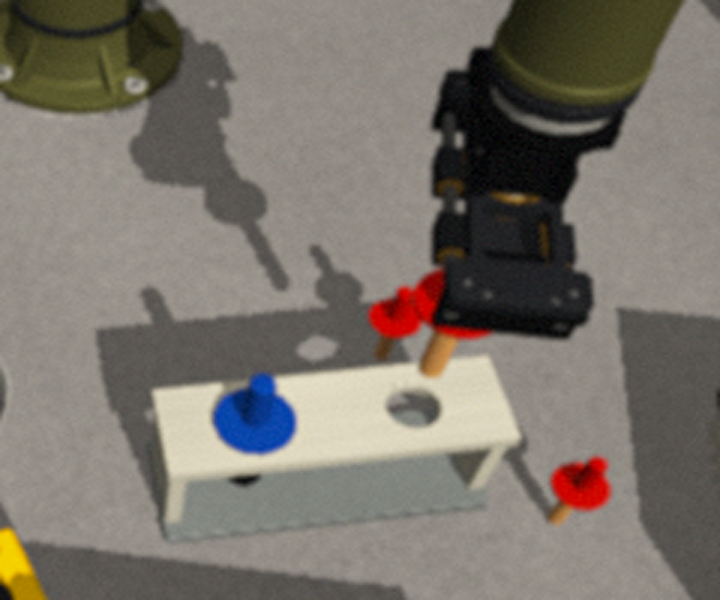

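The rod is lifted clear of the stand and hangs about vertical, tip at crop (432,368). The empty hole is at (413,405). Next: over the bowl.

Emit:
send_rows --series '[{"travel": [-3, 0.1, 0], "dr": [0, 0, 0], "claw": 1}, {"travel": [-6.5, 0.2, 0], "dr": [0, 0, 0], "claw": 1}, {"travel": [-10, 0.3, 0], "dr": [0, 0, 0], "claw": 1}, {"travel": [-13.5, 0.4, 0], "dr": [0, 0, 0], "claw": 1}, {"travel": [-17, 0.5, 0], "dr": [0, 0, 0], "claw": 1}, {"travel": [-21, 0.6, 0], "dr": [0, 0, 0], "claw": 1}, {"travel": [-25, 0.7, 0], "dr": [0, 0, 0], "claw": 1}, {"travel": [-29, 0.9, 0], "dr": [0, 0, 0], "claw": 1}, {"travel": [-33, 1.1, 0], "dr": [0, 0, 0], "claw": 1}, {"travel": [-36, 1.2, 0], "dr": [0, 0, 0], "claw": 1}, {"travel": [-38, 1.3, 0], "dr": [0, 0, 0], "claw": 1}, {"travel": [-38.8, 1.3, 0], "dr": [0, 0, 0], "claw": 1}]'

```text
time_s: 6.22
tool_pos: [0.5251, -0.0588, 0.2656]
tool_rot: [-179.8, 0.0, 89.6]
force: [-0.6, -1.2, -1.4]
grip_width: 0.0192
```

Emit:
send_rows --series '[{"travel": [0, 0, 0], "dr": [0, 0, 0], "claw": 1}, {"travel": [0, 0, 3], "dr": [0, 0, 0], "claw": 1}, {"travel": [0, 0, 6], "dr": [0, 0, 0], "claw": 1}, {"travel": [0, 0, 8], "dr": [0, 0, 0], "claw": 1}, {"travel": [0, 0, 8], "dr": [0, 0, 0], "claw": 1}, {"travel": [0, 0, 8], "dr": [0, 0, 0], "claw": 1}]'

```text
time_s: 6.72
tool_pos: [0.5254, -0.0515, 0.1867]
tool_rot: [-179.9, -0.1, 90.2]
force: [0.6, -0.9, -0.5]
grip_width: 0.0189
```

```bash
python3 - <<'E'
from h import *
a=env.read_camera("scene");b=env.read_camera("top")
cv2.imwrite("pics/c4.png",cv2.resize(a[100:260,100:300],(750,600),interpolation=2))
o=env.get_obs();print(o["tool_pos"],o["tool_rot"],o["time_s"])
print("hole",onz("scene",(357.7,208.5),.11),"tip3 z.16",onz("scene",(364,195),.158))
E
```

```text
[ 0.52723041 -0.05241084  0.18900526] [ 1.79878759e+02 -4.87766597e-03  9.01318117e+01] 6.8167
hole [0.51375615 0.33565422 0.11      ] tip3 z.16 [0.50828255 0.338858   0.158     ]
```

View pics/c4.png

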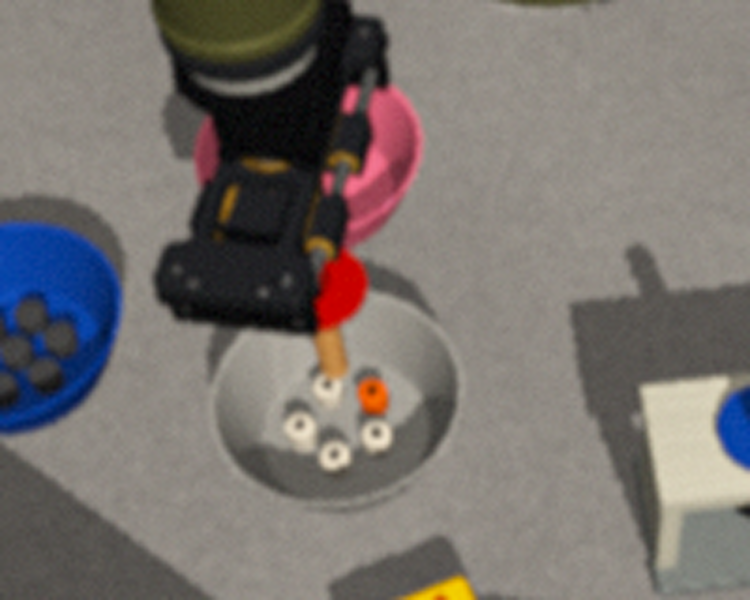

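The view shows the tip at crop (333,373), the beads undisturbed, and the ring centre at about (342,420). I'll check where the tip really is.

```bash
python3 - <<'E'
from h import *
q=lambda x,y:(100+x*200/750,100+y*160/600)
for z in(.075,.081,.087):print("tip",z,onz("scene",q(333,371),z).round(4))
pb=[(327,387),(373,395),(377,432),(334,455),(300,425)]
print("ring",np.mean([onz("scene",q(*p),.023) for p in pb],0).round(4))
c=env.calibration("scene");T=np.linalg.inv(np.array(c["cam_to_world"]))
for w in([.527,-.054,.175],[.527,-.054,.081]):
    p=T@np.r_[w,1];u,v=c["fx"]*p[0]/p[2]+c["cx"],c["fy"]*p[1]/p[2]+c["cy"];print("crop px",(u-100)*3.75,(v-100)*3.75)
E
```

```text
tip 0.075 [ 0.5229 -0.053   0.075 ]
tip 0.081 [ 0.5264 -0.0513  0.081 ]
tip 0.087 [ 0.53   -0.0497  0.087 ]
ring [ 0.5272 -0.053   0.023 ]
crop px 306.16125604138233 284.2867534056415
crop px 328.6481739607081 371.2504404301752
```

Emit:
send_rows --series '[{"travel": [-0.2, 0, 1], "dr": [0, 0, 0], "claw": 1}, {"travel": [-0.2, 0, 2], "dr": [0, 0, 0], "claw": 1}, {"travel": [-0.2, 0, 3], "dr": [0, 0, 0], "claw": 1}, {"travel": [-0.2, 0, 4], "dr": [0, 0, 0], "claw": 1}, {"travel": [-0.2, 0, 5], "dr": [0, 0, 0], "claw": 1}, {"travel": [-0.2, 0, 6], "dr": [0, 0, 0], "claw": 1}, {"travel": [-0.2, 0, 6.6], "dr": [0, 0, 0], "claw": 1}, {"travel": [-0.2, 0, 6.6], "dr": [0, 0, 0], "claw": 1}, {"travel": [-0.2, 0, 6.6], "dr": [0, 0, 0], "claw": 1}]'

```text
time_s: 7.57
tool_pos: [0.5261, -0.0557, 0.1211]
tool_rot: [-180.0, -0.0, 90.0]
force: [0.1, 0.6, -1.4]
grip_width: 0.019
```

Emit:
send_rows --series '[{"travel": [0, 0.8, 0], "dr": [0, 0, 0], "claw": 1}, {"travel": [0, 1.6, 0], "dr": [0, 0, 0], "claw": 1}, {"travel": [0, 2.4, 0], "dr": [0, 0, 0], "claw": 1}, {"travel": [0.62, 2.32, 0], "dr": [0, 0, 0], "claw": 1}, {"travel": [1.2, 2.08, 0], "dr": [0, 0, 0], "claw": 1}, {"travel": [1.7, 1.7, 0], "dr": [0, 0, 0], "claw": 1}, {"travel": [2.08, 1.2, 0], "dr": [0, 0, 0], "claw": 1}, {"travel": [2.32, 0.62, 0], "dr": [0, 0, 0], "claw": 1}, {"travel": [2.4, 0, 0], "dr": [0, 0, 0], "claw": 1}, {"travel": [2.32, -0.62, 0], "dr": [0, 0, 0], "claw": 1}, {"travel": [2.08, -1.2, 0], "dr": [0, 0, 0], "claw": 1}, {"travel": [1.7, -1.7, 0], "dr": [0, 0, 0], "claw": 1}]'

```text
time_s: 8.57
tool_pos: [0.5084, -0.0392, 0.1216]
tool_rot: [180.0, 0.0, 90.0]
force: [0.4, 0.1, -1.2]
grip_width: 0.0192
```

Emit:
send_rows --series '[{"travel": [-0.5, -0.38, 0], "dr": [0, 0, 0], "claw": 1}, {"travel": [-1.08, -0.62, 0], "dr": [0, 0, 0], "claw": 1}, {"travel": [-1.7, -0.7, 0], "dr": [0, 0, 0], "claw": 1}, {"travel": [-2.32, -0.62, 0], "dr": [0, 0, 0], "claw": 1}, {"travel": [-2.9, -0.38, 0], "dr": [0, 0, 0], "claw": 1}, {"travel": [-3.4, 0, 0], "dr": [0, 0, 0], "claw": 1}, {"travel": [-3.78, 0.5, 0], "dr": [0, 0, 0], "claw": 1}, {"travel": [-4.02, 1.08, 0], "dr": [0, 0, 0], "claw": 1}, {"travel": [-4.1, 1.7, 0], "dr": [0, 0, 0], "claw": 1}, {"travel": [-4.02, 2.32, 0], "dr": [0, 0, 0], "claw": 1}, {"travel": [-3.78, 2.9, 0], "dr": [0, 0, 0], "claw": 1}, {"travel": [-3.4, 3.4, 0], "dr": [0, 0, 0], "claw": 1}]'

```text
time_s: 9.57
tool_pos: [0.5441, -0.0724, 0.1214]
tool_rot: [180.0, -0.0, 90.0]
force: [-1.3, -0.0, -2.0]
grip_width: 0.0191
```

```bash
python3 - <<'E'
from h import *
a=env.read_camera("scene")
cv2.imwrite("pics/c5.png",cv2.resize(a[140:260,120:280],(640,480),interpolation=2))
o=env.get_obs();print(o["tool_pos"],o["tool_rot"],o["force"],o["time_s"])
E
```

```text
[ 0.54496406 -0.07087064  0.12159109] [ 1.79921093e+02 -8.92961429e-02  9.01087296e+01] [ 1.58118066  0.52089211 -1.99823836] 9.6167
```

View pics/c5.png

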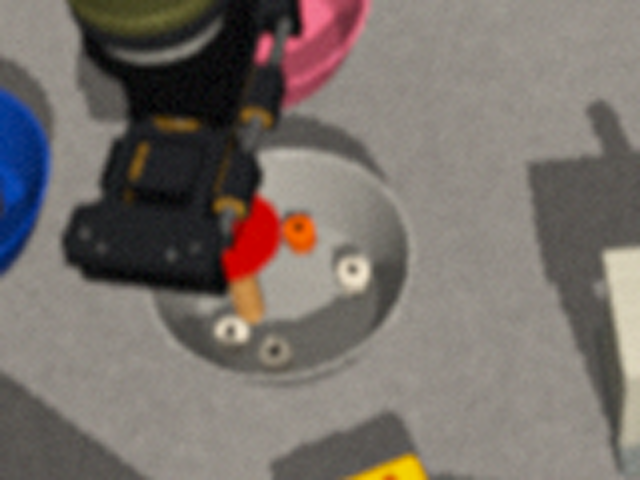

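The beads have shifted, orange now at crop (299,232), about 15 mm from where it was. The tip is in the far-right part as commanded. Next: the second and third turns.

Emit:
send_rows --series '[{"travel": [0.5, 0.38, 0], "dr": [0, 0, 0], "claw": 1}, {"travel": [1.08, 0.62, 0], "dr": [0, 0, 0], "claw": 1}, {"travel": [1.7, 0.7, 0], "dr": [0, 0, 0], "claw": 1}, {"travel": [2.32, 0.62, 0], "dr": [0, 0, 0], "claw": 1}, {"travel": [2.9, 0.38, 0], "dr": [0, 0, 0], "claw": 1}, {"travel": [3.4, 0, 0], "dr": [0, 0, 0], "claw": 1}, {"travel": [3.78, -0.5, 0], "dr": [0, 0, 0], "claw": 1}, {"travel": [4.02, -1.08, 0], "dr": [0, 0, 0], "claw": 1}, {"travel": [4.1, -1.7, 0], "dr": [0, 0, 0], "claw": 1}, {"travel": [4.02, -2.32, 0], "dr": [0, 0, 0], "claw": 1}, {"travel": [3.78, -2.9, 0], "dr": [0, 0, 0], "claw": 1}, {"travel": [3.4, -3.4, 0], "dr": [0, 0, 0], "claw": 1}]'

```text
time_s: 10.62
tool_pos: [0.5084, -0.0393, 0.1216]
tool_rot: [-180.0, 0.0, 90.0]
force: [-0.4, 0.0, -1.4]
grip_width: 0.019
```

Emit:
send_rows --series '[{"travel": [-0.5, -0.38, 0], "dr": [0, 0, 0], "claw": 1}, {"travel": [-1.08, -0.62, 0], "dr": [0, 0, 0], "claw": 1}, {"travel": [-1.7, -0.7, 0], "dr": [0, 0, 0], "claw": 1}, {"travel": [-2.32, -0.62, 0], "dr": [0, 0, 0], "claw": 1}, {"travel": [-2.9, -0.38, 0], "dr": [0, 0, 0], "claw": 1}, {"travel": [-3.4, 0, 0], "dr": [0, 0, 0], "claw": 1}, {"travel": [-3.78, 0.5, 0], "dr": [0, 0, 0], "claw": 1}, {"travel": [-4.02, 1.08, 0], "dr": [0, 0, 0], "claw": 1}, {"travel": [-4.1, 1.7, 0], "dr": [0, 0, 0], "claw": 1}, {"travel": [-4.02, 2.32, 0], "dr": [0, 0, 0], "claw": 1}, {"travel": [-3.78, 2.9, 0], "dr": [0, 0, 0], "claw": 1}, {"travel": [-3.4, 3.4, 0], "dr": [0, 0, 0], "claw": 1}]'

```text
time_s: 11.62
tool_pos: [0.5441, -0.0724, 0.1215]
tool_rot: [180.0, -0.0, 90.0]
force: [0.3, 0.4, -2.0]
grip_width: 0.0192
```

Emit:
send_rows --series '[{"travel": [0.5, 0.38, 0], "dr": [0, 0, 0], "claw": 1}, {"travel": [1.08, 0.62, 0], "dr": [0, 0, 0], "claw": 1}, {"travel": [1.7, 0.7, 0], "dr": [0, 0, 0], "claw": 1}, {"travel": [2.32, 0.62, 0], "dr": [0, 0, 0], "claw": 1}, {"travel": [2.9, 0.38, 0], "dr": [0, 0, 0], "claw": 1}, {"travel": [3.4, 0, 0], "dr": [0, 0, 0], "claw": 1}, {"travel": [3.78, -0.5, 0], "dr": [0, 0, 0], "claw": 1}, {"travel": [4.02, -1.08, 0], "dr": [0, 0, 0], "claw": 1}, {"travel": [4.1, -1.7, 0], "dr": [0, 0, 0], "claw": 1}, {"travel": [4.02, -2.32, 0], "dr": [0, 0, 0], "claw": 1}, {"travel": [3.78, -2.9, 0], "dr": [0, 0, 0], "claw": 1}, {"travel": [3.4, -3.4, 0], "dr": [0, 0, 0], "claw": 1}]'

```text
time_s: 12.62
tool_pos: [0.5084, -0.0393, 0.1216]
tool_rot: [-180.0, 0.0, 90.0]
force: [0.9, -0.6, -1.7]
grip_width: 0.0187
```

Emit:
send_rows --series '[{"travel": [-0.5, -0.38, 0], "dr": [0, 0, 0], "claw": 1}, {"travel": [-1.08, -0.62, 0], "dr": [0, 0, 0], "claw": 1}, {"travel": [-1.7, -0.7, 0], "dr": [0, 0, 0], "claw": 1}, {"travel": [-2.32, -0.62, 0], "dr": [0, 0, 0], "claw": 1}, {"travel": [-2.9, -0.38, 0], "dr": [0, 0, 0], "claw": 1}, {"travel": [-3.4, 0, 0], "dr": [0, 0, 0], "claw": 1}, {"travel": [-3.78, 0.5, 0], "dr": [0, 0, 0], "claw": 1}, {"travel": [-4.02, 1.08, 0], "dr": [0, 0, 0], "claw": 1}, {"travel": [-4.1, 1.7, 0], "dr": [0, 0, 0], "claw": 1}, {"travel": [-4.02, 2.32, 0], "dr": [0, 0, 0], "claw": 1}, {"travel": [-3.78, 2.9, 0], "dr": [0, 0, 0], "claw": 1}, {"travel": [-3.4, 3.4, 0], "dr": [0, 0, 0], "claw": 1}]'

```text
time_s: 13.62
tool_pos: [0.5441, -0.0724, 0.1215]
tool_rot: [180.0, -0.0, 90.0]
force: [-0.6, -0.6, -1.4]
grip_width: 0.0188
```

```bash
python3 - <<'E'
from h import *
a=env.read_camera("scene")
cv2.imwrite("pics/c6.png",cv2.resize(a[140:260,120:280],(640,480),interpolation=2))
o=env.get_obs();print(o["tool_pos"],o["force"],o["grip_width"],o["time_s"])
E
```

```text
[ 0.54493619 -0.0708803   0.12160288] [ 1.16268488  1.49041335 -1.06045566] 0.01905154168049681 13.6667
```

View pics/c6.png

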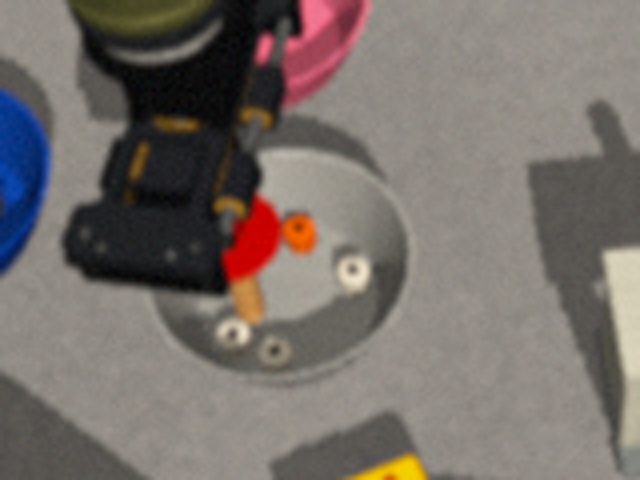

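The orange bead is still in the bowl, at crop (299,232). I'll check how far it moved.

```bash
python3 - <<'E'
from h import *
a=env.read_camera("scene")
f=lambda im:[c.reshape(-1,2).mean(0) for c in blobs(im,(6,150,120),(18,255,255),8) if 150<c[0,0,0]<230 and 170<c[0,0,1]<240]
p=f(cv2.imread("pics/scene0.png"));q=f(a);print(p,q)
P,Q=onz("scene",p[0],.016),onz("scene",q[0],.016);print(P,Q,np.linalg.norm(P-Q))
E
```

```text
[array([199.        , 205.45833333])] [array([181.88, 213.88]), array([194.375, 198.   ])]
[ 0.50298434 -0.03966162  0.016     ] [ 0.53304452 -0.07636456  0.016     ] 0.04744175935370063
```

Of the two orange blobs, the first is the wooden shaft. The bead is the second, at (194.4,198), about 20 mm from its start. I'll go to the middle, lift, and return to the stand.

Emit:
send_rows --series '[{"travel": [0.6, -0.6, 0], "dr": [0, 0, 0], "claw": 1}, {"travel": [1.2, -1.2, 0], "dr": [0, 0, 0], "claw": 1}, {"travel": [1.7, -1.7, -1], "dr": [0, 0, 0], "claw": 1}, {"travel": [1.7, -1.7, -3], "dr": [0, 0, 0], "claw": 1}, {"travel": [1.7, -1.7, -5], "dr": [0, 0, 0], "claw": 1}, {"travel": [1.7, -1.7, -7.5], "dr": [0, 0, 0], "claw": 1}, {"travel": [1.7, -1.7, -10], "dr": [0, 0, 0], "claw": 1}, {"travel": [1.7, -1.7, -12.5], "dr": [0, 0, 0], "claw": 1}, {"travel": [1.7, -1.7, -14.6], "dr": [0, 0, 0], "claw": 1}, {"travel": [1.7, -1.7, -14.6], "dr": [0, 0, 0], "claw": 1}, {"travel": [1.7, -1.7, -14.6], "dr": [0, 0, 0], "claw": 1}]'

```text
time_s: 14.63
tool_pos: [0.5263, -0.0552, 0.2691]
tool_rot: [179.8, 0.1, 90.0]
force: [-0.3, -0.1, -2.2]
grip_width: 0.019
```

Emit:
send_rows --series '[{"travel": [3, 0, 0], "dr": [0, 0, 0], "claw": 1}, {"travel": [6.5, -0.1, 0], "dr": [0, 0, 0], "claw": 1}, {"travel": [10, -0.3, 0], "dr": [0, 0, 0], "claw": 1}, {"travel": [13.5, -0.4, 0], "dr": [0, 0, 0], "claw": 1}, {"travel": [17, -0.5, 0], "dr": [0, 0, 0], "claw": 1}, {"travel": [21, -0.6, 0], "dr": [0, 0, 0], "claw": 1}, {"travel": [25, -0.7, 0], "dr": [0, 0, 0], "claw": 1}, {"travel": [29, -0.9, 0], "dr": [0, 0, 0], "claw": 1}, {"travel": [33, -1.1, 0], "dr": [0, 0, 0], "claw": 1}, {"travel": [36, -1.2, 0], "dr": [0, 0, 0], "claw": 1}, {"travel": [38.2, -1.3, 0], "dr": [0, 0, 0], "claw": 1}, {"travel": [39, -1.3, 0], "dr": [0, 0, 0], "claw": 1}]'

```text
time_s: 15.63
tool_pos: [0.5097, 0.3385, 0.2659]
tool_rot: [-179.8, -0.1, 90.4]
force: [-1.2, 0.9, -2.2]
grip_width: 0.0192
```

Emit:
send_rows --series '[{"travel": [0, 0, 0], "dr": [0, 0, 0], "claw": 1}, {"travel": [0, 0, 0], "dr": [0, 0, 0], "claw": 1}, {"travel": [0, 0, 0], "dr": [0, 0, 0], "claw": 1}, {"travel": [0, 0, 0], "dr": [0, 0, 0], "claw": 1}]'

```text
time_s: 15.97
tool_pos: [0.5141, 0.3318, 0.2672]
tool_rot: [180.0, 0.1, 89.8]
force: [0.8, 0.1, -2.4]
grip_width: 0.0188
```

```bash
python3 - <<'E'
from h import *
a=env.read_camera("scene")
cv2.imwrite("pics/c7.png",cv2.resize(a[60:280,220:460],(720,600),interpolation=2))
o=env.get_obs();print(o["tool_pos"],o["tool_rot"],o["time_s"])
E
```

```text
[0.51397145 0.33206826 0.26743174] [1.79976170e+02 7.96405113e-02 8.98407404e+01] 16.0167
```

View pics/c7.png

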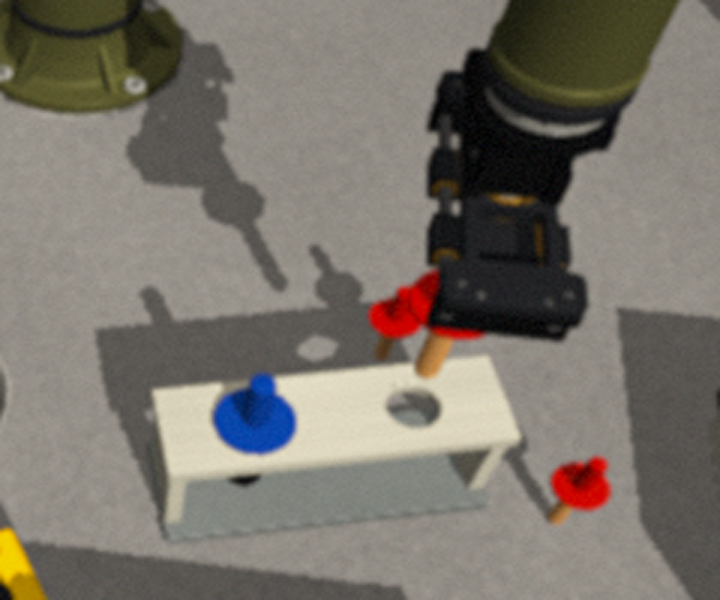

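Almost the same as the picture after lifting, about 2 mm off to the left. I'll correct that and lower.

Emit:
send_rows --series '[{"travel": [0.2, 0, 0], "dr": [0, 0, 0], "claw": 1}, {"travel": [0.2, 0, 2], "dr": [0, 0, 0], "claw": 1}, {"travel": [0.2, 0, 4], "dr": [0, 0, 0], "claw": 1}, {"travel": [0.2, 0, 6], "dr": [0, 0, 0], "claw": 1}, {"travel": [0.2, 0, 8], "dr": [0, 0, 0], "claw": 1}, {"travel": [0.2, 0, 10], "dr": [0, 0, 0], "claw": 1}, {"travel": [0.2, 0, 11], "dr": [0, 0, 0], "claw": 1}, {"travel": [0.2, 0, 12], "dr": [0, 0, 0], "claw": 1}, {"travel": [0.2, 0, 13], "dr": [0, 0, 0], "claw": 1}, {"travel": [0.2, 0, 13.7], "dr": [0, 0, 0], "claw": 1}, {"travel": [0.2, 0, 13.7], "dr": [0, 0, 0], "claw": 1}, {"travel": [0.2, 0, 13.7], "dr": [0, 0, 0], "claw": 1}]'

```text
time_s: 17.02
tool_pos: [0.5132, 0.3362, 0.1307]
tool_rot: [180.0, -0.0, 90.0]
force: [0.4, -0.5, -1.6]
grip_width: 0.0188
```

Emit:
send_rows --series '[{"travel": [0, 0, 0], "dr": [0, 0, 0], "claw": 1}, {"travel": [0, 0, 0.2], "dr": [0, 0, 0], "claw": 1}, {"travel": [0, 0, 0.2], "dr": [0, 0, 0], "claw": 1}, {"travel": [0, 0, 0.2], "dr": [0, 0, 0], "claw": 1}]'

```text
time_s: 17.35
tool_pos: [0.5132, 0.3362, 0.1288]
tool_rot: [180.0, -0.0, 90.0]
force: [0.1, 0.0, -0.8]
grip_width: 0.0189
```

Emit:
send_rows --series '[{"travel": [0, 0, 0.1], "dr": [0, 0, 0], "claw": 1}, {"travel": [0, 0, 0.1], "dr": [0, 0, 0], "claw": 1}, {"travel": [0, 0, 0.1], "dr": [0, 0, 0], "claw": 6}, {"travel": [0, 0, 0.1], "dr": [0, 0, 0], "claw": 6}, {"travel": [0, 0, 0.1], "dr": [0, 0, 0], "claw": 6}, {"travel": [0, 0, 0.1], "dr": [0, 0, 0], "claw": 6}, {"travel": [0, 0, 0.1], "dr": [0, 0, 0], "claw": 6}, {"travel": [0, 0, 0.1], "dr": [0, 0, 0], "claw": 6}]'

```text
time_s: 18.02
tool_pos: [0.5132, 0.3362, 0.1276]
tool_rot: [180.0, 0.0, 90.0]
force: [-0.3, -0.7, 0.6]
grip_width: 0.0509
```

Emit:
send_rows --series '[{"travel": [0, 0, -1], "dr": [0, 0, 0], "claw": 6}, {"travel": [0, 0, -3], "dr": [0, 0, 0], "claw": 6}, {"travel": [0, 0, -5], "dr": [0, 0, 0], "claw": 6}, {"travel": [0, 0, -8], "dr": [0, 0, 0], "claw": 6}, {"travel": [0, 0, -11], "dr": [0, 0, 0], "claw": 6}, {"travel": [0, 0, -14], "dr": [0, 0, 0], "claw": 6}, {"travel": [-6, 0, -14], "dr": [0, 0, 0], "claw": 6}, {"travel": [-10, 0, -14], "dr": [0, 0, 0], "claw": 6}, {"travel": [-14, 0, -14], "dr": [0, 0, 0], "claw": 6}, {"travel": [-18, 0, -14], "dr": [0, 0, 0], "claw": 6}, {"travel": [-18, 0, -14], "dr": [0, 0, 0], "claw": 6}, {"travel": [-18, 0, -14], "dr": [0, 0, 0], "claw": 6}]'

```text
time_s: 19.02
tool_pos: [0.5143, 0.1504, 0.2682]
tool_rot: [179.9, 0.2, 89.5]
force: [0.1, 0.4, 0.3]
grip_width: 0.0603
```

```bash
python3 - <<'E'
from h import *
a=env.read_camera("scene");b=env.read_camera("top")
cv2.imwrite("pics/c8.png",np.hstack([cv2.resize(a[130:280,150:430],(500,268),interpolation=2),cv2.resize(b[110:240,80:200],(260,268),interpolation=2)]))
for n,im in(("scene",a),("top",b)):
    for c in blobs(im,(0,150,80),(5,255,255),100):print(n,"red",cv2.contourArea(c),c.reshape(-1,2).mean(0).round(1),cv2.boundingRect(c))
    for c in blobs(im,(6,150,120),(18,255,255),8):
        m=c.reshape(-1,2).mean(0)
        if 150<m[0]<330 and 130<m[1]<240:print(n,"orange",m.round(1),onz(n,m,.016).round(4))
o=env.get_obs();print(o["tool_pos"],o["time_s"])
E
```

```text
scene red 251.5 [413.7 237.1] (404, 228, 19, 19)
scene red 504.5 [359.3 205.5] (345, 191, 28, 29)
scene red 197.0 [351.8 174.9] (343, 165, 18, 19)
scene red 198.5 [ 47.6 126.3] (36, 115, 25, 23)
scene orange [194.5 198. ] [ 0.4829 -0.056   0.016 ]
top red 274.0 [481.9 248.8] (463, 237, 39, 24)
top red 180.0 [151.  218.9] (143, 211, 17, 17)
top red 376.5 [143.4 169.4] (133, 159, 23, 23)
top red 162.0 [ 98.4 162.1] (91, 155, 16, 15)
top orange [297.8 184.9] [ 0.483  -0.0554  0.016 ]
[0.51326804 0.15636419 0.26833369] 19.1167
```

View pics/c8.png

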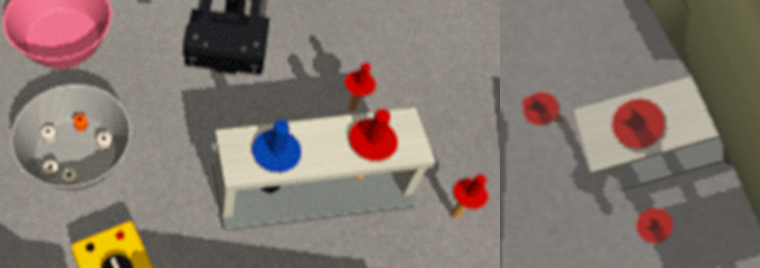

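The rod hangs upright in its hole (scene blob within 1 px of the start), all five beads are in the bowl, and the gripper is clear. I'm handing in.

```bash
python3 -c "
from cell import env
print(env.sign_off())"
```

```text
the job is handed in; nothing more can be done
None
```

I stirred the beads with the red-handled rod, put it back in its hole in the stand, and handed the job in at about 19 s of the 72 s. No verdict is reported.

- **Stirring:** I made nearly three turns at 24 mm radius, with the tip about 14 mm above the bench by calculation. That is within the required 0 to 26 mm.
- **Orange bead:** It moved about 25 mm, and both cameras agree to within 1 mm. It lies 43 mm from the bowl's centre, well inside the bowl.
- **Rod:** It hangs upright in its own hole with its disc on the plate. Its image is within 1 px of where it was at the start in both cameras.
- **Gripper and forces:** The gripper is open and about 18 cm clear of the rod. The force readings I saw stayed around 2 to 3 N.

One small disagreement: the measured heights came out 2 to 3 mm below the stated ones (stand plate) and 9 mm below (bowl rim). I took that as error from marking the points by eye. My first automatic bead-shift number (47 mm) was wrong because it picked up the wooden shaft.

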